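Slide the depth gauge onto its charging spot and switch it on

TASK

Put the tall chrome depth gauge on charge: push it low on its round foot so that it slides along the bench, without lifting it or letting it tip, until its foot stands wholly on the blue charging disc. Then press the raised end of the cream rocker on the bench socket fully down to switch the charger on, and leave the gauge standing there and everything else on the bench where it was.

Things in the scene. Friction and masses are not known exactly. Their poses are not given: they have to be found in the camera images.
- gauge: Tall loose chrome depth gauge, about 0.55 kg and 202 mm tall: a round steel foot 60 mm in diameter and 40 mm tall, above it a thin column 18 mm in diameter up to 135 mm, then a black readout head 24 x 46 mm across and 60 mm tall with a small plunger on top. Origin at the centre of the underside of the foot, on the bench; z up. It tips if it is pushed high; pushed at the foot it slides, and stays where it is left. It starts to the left or to the right of the disc.
- pad: Blue charging disc with a white dot in its middle, 96 mm in diameter, inlaid flush in the bench (nothing to climb or catch on). Origin at its centre on the bench top.
- socket: White bench socket box, fixed, 86 mm (its x) by 140 mm (its y) and 40 mm tall, with a black round outlet and the cream rocker. Origin at the centre of its underside, z up, its x axis pointing roughly away from the robot. (The squat orange tester head, fixed, 187 mm tall, stands farther out at the far right, 0.82 to 0.85 m ahead and about 0.4 m to the right; a blue bin and a grey vise stand beyond 0.45 m to the sides.)
- rocker_press (a point): Point to press: red dot on the top of the rocker's raised end. The cream rocker is 56 mm long (along the socket's x) and 40 mm wide, pivoting about a line parallel to the socket's y, 54 mm above the bench; the raised end is the one towards the robot. The dot is 19 mm from the pivot, about 58 mm above the bench when off and 50 mm when on, and moves with the rocker.
- rocker (a joint): Rocker angle in rad: 0 off (end with the red dot up), 0.40 fully on (that end down, at its stop). Turns with about 2 N at the dot and stays where it is left.
- oil: Bystander: green bottle with white cap, 56 mm in diameter, 170 mm tall, loose, on the other side of the disc from the gauge. Origin at the centre of its underside.
- hexcase: Bystander: black hex key case with steel keys, 70 x 140 x 23 mm, loose, at the left beyond the work. Origin at the centre of its underside.
- wing_a: Bystander: white plastic toe wing, about 75 x 50 x 25 mm, loose, near the robot. Origin under its round boss.
- wing_b: Bystander: the other white toe wing, same size, loose, nearer the robot at the left. Origin under its round boss.
- driver: Bystander: screwdriver with red handle lying on the bench near the robot's right, loose. Origin on its underside.

How it is judged (in metres and radians):
On the way, in this order (a step that is already met when the one before it is completed fails the run):
1. the gauge stands upright and still with its foot wholly on the blue disc (horizontal distance between gauge and pad below 0.018 m and angle between gauge's own z axis and vertical below 0.05 rad and height (world z) of gauge below 0.006 m and linear speed of gauge below 0.02 m/s), for 0.2 s.
2. then the rocker is pressed to on (value of joint rocker above 0.33 rad), for 0.2 s.
At the end, for the whole second after the job is handed in: The gauge stands upright (within 0.05 rad) and at rest on the bench, its foot wholly on the blue disc (centre within 18 mm of the disc's centre); the rocker is on (over 0.33 of 0.40 rad); no bystander is more than 20 mm from where it began (all of step 1 and value of joint rocker above 0.33 rad and distance of each of oil, hexcase, wing_a, wing_b, driver from where it was at the start of the episode below 0.02 m); the robot touches nothing.
It fails at once if the gauge tips (over 0.25 rad) (angle between gauge's own z axis and vertical above 0.25 rad).
It fails at once if the gauge is lifted off the bench (over 12 mm) (height (world z) of gauge above 0.012 m).
It fails at once if a bystander is moved by more than 20 mm (distance of any of oil, hexcase, wing_a, wing_b, driver from where it was at the start of the episode above 0.02 m).
It also fails if it takes over 64 s, if anything falls off the work surface, if the arm or the gripper's body presses on something with over 40 N, if the wrist force passes 120 N, or if a joint passes its speed limit or range.

ROBOT

A 6-joint arm with a two-finger parallel gripper is mounted at the origin on the work surface. World frame = base frame: x ahead of the robot, y to its left, z up, the work surface at z = 0. Lengths are in m, angles in degrees, forces in N, time in s.
With the tool pointing down it reaches from about 0.35 to 0.875 m from the base axis. Payload 4.2 kg.
Tool frame: the origin (TCP) lies at the very end of the fingers, on their centre line; the grasp point (between the pads) lies 19 mm behind it (r.grip_point_offset is the distance from the TCP to the grasp point, in m); z points along the fingers, y is the line along which they close (so a half turn about z gives the same grasp; the last joint's range is limited). The gripper opens to 87 mm and grips with 3 to 60 N. Pads are 19 mm wide; open, the fingers measure 117 mm over their backs; the gripper's body (75 mm by 190 mm) begins 51 mm behind the grasp point.
Start: joints at [81.509, 22.042, 0.453, 0, -68.411, -14.817], TCP at [0.247, 0.574, 0.223] pointing down, gripper open.
Joint ranges: [-179.83, 179.83], [-69.29, 118.12], [-61.27, 80.66], [-181.25, 117.63], [-171.15, -9.14], [-177.46, 177.46]. Speed limits (degrees/s): [159.86, 159.86, 180, 180, 180, 180].

INTERFACE

Orientations are given as a 3x3 rotation matrix whose columns are the frame's x, y, z axes.
In Python, from station import r, cams gives the robot as it stands. The module is installed in compiled form; this text tells all that it offers.
- The arm moves only by the shell command python3 -m handwheel 'ROWS'. ROWS is JSON, a list that holds one entry, the list of rows, each a list of 7 numbers: the turn, a rotation vector about the tool's x, y, z in units of 6 degrees (1.0 is 6 degrees), then the shift along the tool's x, y, z in m, then the finger opening in m, from 0 to 0.087. In form: [[[ax, ay, az, x, y, z, jaw], ...]]. A call has 1 to 12 rows; each row shifts and turns the commanded pose from where the row before left it, along the tool's axes as they then stand; what a row does not reach is not made up. A row lasts 1/10 s, in which the tool goes at most 50 mm and 8.59 degrees, less where a joint would pass 70% of its speed; a pose out of reach is approached as far as the arm can. A call with a gripper value outside its range is refused whole. The fingers move at their own pace and stop on an object; the grip force is fixed at half the most. Time passes only in rows, so rows that do not move let the fingers close. It gives the time, the measured TCP pose, the force, the opening and the grip force at its end, in the units of the state.
- r.sense(): the state, without advancing time (a new reading comes with each control period).
- cams.capture(name): name is "side" or "top" or "wrist"; returns the picture (480x640x3 uint8, red, green, blue); there is no depth.
- cams.get_calibration(name): a dict with "camera_matrix" (3x3 intrinsics, pixels), "rvec" (rotation vector, rad) and "tvec" (3), from world to camera coordinates, as OpenCV has them; the wrist camera has in their place "T_tool_cam" (4x4, takes a point from camera to tool coordinates, whose origin is the TCP and whose axes are the flange's). Camera axes: x right, y down, z forward; pixel columns grow to the right and rows downward; lengths in m; the calibration is good to about 2 mm. A picture is of the moment at which its call begins: read the wrist's pose just before it. get_calibration takes no time and is no camera call.
- r.finish_job(): hands the job in; it is judged then, once.
The state is a dict: "time_s": time; "joints": joint angles; "joint_velocities": joint speeds; "effort": joint torques, N m; "tcp_pos": TCP position; "ee_rot": TCP orientation; "wrist_force": force on the tool from outside, world axes, zero at the start; "moment": the same for the moment, N m; "gripper_width": opening from 0.0 (shut) to 1.0 (fully open); "gripper_force": force on a finger pad.
Only numpy, scipy, OpenCV 4.12 (cv2) and the standard library are available. Lean on these libraries where they do the work, as an engineer would, in place of code of your own. Each camera call takes 0.05 s, during which the arm holds its last target. There are 200 camera calls.

## Working session

There is one attempt and no reset: what is moved stays moved. The work goes in short steps, Python scripts to look and compute and a shell command to move; the robot and the scene stay as the last step left them, time stands still between calls to the robot, and variables do not carry over. Pictures are saved under pics/ and viewed, at most 10 in all, crops included, and the job is handed in when it is done.

```bash
mkdir -p pics; python3 - <<'E'
from station import r,cams
import cv2,numpy as np
for n in("top","side"):
    cv2.imwrite(f"pics/{n}0.png",cams.capture(n)[:,:,::-1])
    print(n,cams.get_calibration(n))
s=r.sense();print(s["time_s"],s["tcp_pos"],np.round(s["ee_rot"],3),s["gripper_width"])
E
```

```text
top {'camera_matrix': array([[558.44960667,   0.        , 326.69494498],
       [  0.        , 558.44960667, 244.05883744],
       [  0.        ,   0.        ,   1.        ]]), 'rvec': array([ 2.14232471, -2.08729051,  0.18643686]), 'tvec': array([0.01134253, 0.54567745, 1.18638862])}
side {'camera_matrix': array([[586.77172947,   0.        , 319.87140005],
       [  0.        , 586.77172947, 239.18222792],
       [  0.        ,   0.        ,   1.        ]]), 'rvec': array([ 0.37324245, -2.83165849,  1.05031682]), 'tvec': array([0.51104779, 0.132099  , 1.0757875 ])}
0.1 [0.24708405 0.57349853 0.22158579] [[ 0.918 -0.396 -0.001]
 [-0.396 -0.918 -0.002]
 [ 0.     0.002 -1.   ]] 1.0016882462203034
```

View pics/top0.png

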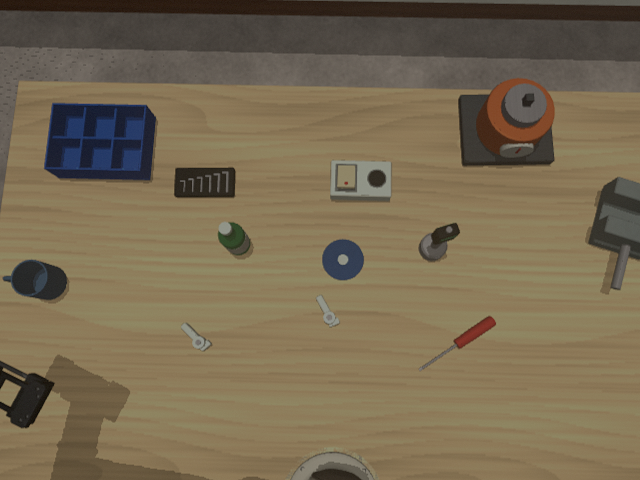

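View pics/side0.png

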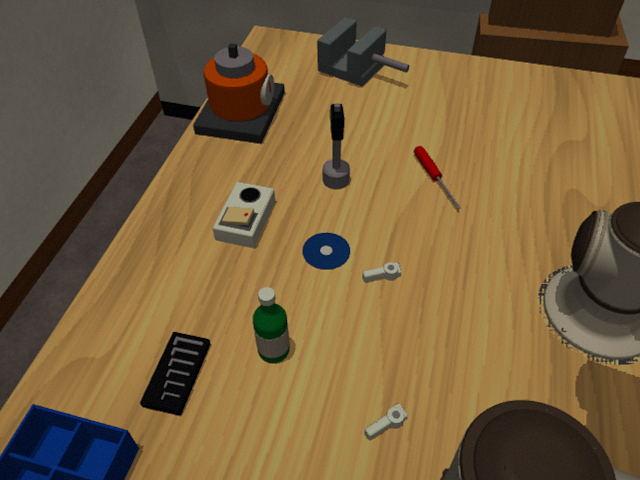

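The top picture shows the gauge's foot at about (432,247), the pad dot at (343,260), the red rocker dot at (347,184) and the oil at about (235,240). In the side picture the foot is at about (336,175), the pad dot at (326,251) and the red dot at (246,214).

```bash
cat > h.py <<'E'
import cv2,numpy as np
from station import r,cams
def ray(n,p):
    c=cams.get_calibration(n);R=cv2.Rodrigues(c["rvec"])[0]
    d=R.T@np.linalg.inv(c["camera_matrix"])@[p[0],p[1],1]
    return -R.T@c["tvec"],d
def at(n,p,z):
    o,d=ray(n,p);return np.round(o+d*(z-o[2])/d[2],4)
def blob(img,lo,hi,box=None):
    m=cv2.inRange(cv2.cvtColor(img,cv2.COLOR_RGB2HSV),lo,hi)
    if box:
        k=np.zeros_like(m);x0,y0,x1,y1=box;k[y0:y1,x0:x1]=255;m&=k
    n,l,s,c=cv2.connectedComponentsWithStats(m);i=1+np.argmax(s[1:,4]);return c[i],s[i]
E
python3 - <<'E'
from h import *
t=cv2.imread("pics/top0.png")[:,:,::-1];s=cv2.imread("pics/side0.png")[:,:,::-1]
for n,i,b in(("top",t,(315,232,370,287)),("side",s,(295,225,358,277))):
    m=cv2.inRange(cv2.cvtColor(i.copy(),cv2.COLOR_RGB2HSV),(100,100,20),(130,255,255));k=m*0;k[b[1]:b[3],b[0]:b[2]]=m[b[1]:b[3],b[0]:b[2]]
    e=cv2.fitEllipse(max(cv2.findContours(k,0,1)[0],key=len));print(n,"pad",e,at(n,e[0],0))
for n,p,z in(("top",(432,246),.04),("side",(336,171),.04),("top",(452,230),.2),("side",(336,181),.01),("top",(347,184),.058),("side",(246,214),.058),("top",(376,178),.04),("side",(250,195),.04),("top",(226,229),.17),("side",(267,296),.17),("top",(328,317),.02),("top",(322,297),.01)):print(n,p,at(n,p,z))
a=cv2.resize(t[150:290,315:475],(640,560),interpolation=2);b=cv2.resize(s[95:275,200:360],None,fx=3.3,fy=3.3)[:560]
a=a[:, :];c=cv2.resize(np.hstack([a,cv2.resize(b,(498,560))]),(800,394));cv2.imwrite("pics/z.png",c[:,:,::-1])
E
```

```text
top pad ((361.5, 260.5), (0.0, 1.0), 180.0) [ 0.5188 -0.0546  0.    ]
side pad ((325.9477844238281, 250.57418823242188), (35.36669921875, 46.1997184753418), 90.24140167236328) [ 0.5201 -0.0116  0.    ]
top (432, 246) [ 0.549  -0.2095  0.04  ]
side (336, 171) [ 0.5476 -0.2011  0.04  ]
top (452, 230) [ 0.5508 -0.2208  0.2   ]
side (336, 181) [ 0.5473 -0.2015  0.01  ]
top (347, 184) [ 0.683  -0.0166  0.058 ]
side (246, 214) [ 0.6849 -0.0156  0.058 ]
top (376, 178) [ 0.7043 -0.0829  0.04  ]
side (250, 195) [ 0.7029 -0.0844  0.04  ]
top (226, 229) [0.5484 0.2275 0.17  ]
side (267, 296) [0.5483 0.2347 0.17  ]
top (328, 317) [0.3866 0.0187 0.02  ]
top (322, 297) [0.4316 0.0335 0.01  ]
```

View pics/z.png

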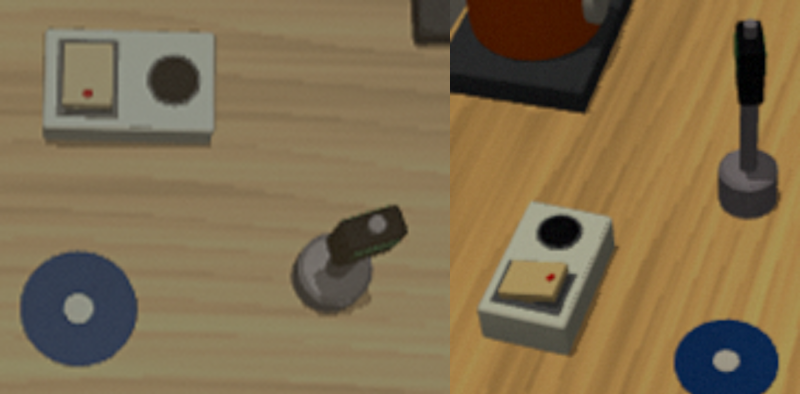

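The enlarged crops put the foot silhouette at top (433,247) and side (336,178.6), and the pad at top (343,259.5). Both views agree to a few mm. I'll push with the tool tilted 45° and the fingers set to a 40 mm gap, which makes a V that holds the foot. First I'll work out the moves.

```bash
cat >> h.py <<'E'
from scipy.spatial.transform import Rotation as Ro
def goal(d,th):
    d=np.r_[d,0]/np.linalg.norm(d);y=np.array([-d[1],d[0],0]);z=d*np.sin(th)+[0,0,-np.cos(th)]
    return np.c_[np.cross(y,z),y,z]
def go(p=None,R=None):
    s=r.sense();R0=np.array(s["ee_rot"])
    if p is not None:
        v=R0.T@(np.array(p)-s["tcp_pos"]);print("shift",np.round(v,4),"rows>=",np.linalg.norm(v)/.05)
    if R is not None:
        w=Ro.from_matrix(R0.T@R).as_rotvec(degrees=True);print("turn units",np.round(w/6,3),"rows>=",np.linalg.norm(w)/8.59)
E
python3 - <<'E'
from h import *
g=[at("top",(433.1,247.1),.02),at("side",(336.2,178.6),.02)];p=[at("top",(343.1,259.5),0),at("side",(325.9,250.6),0)]
print(g,p,at("top",(590,240),.05))
G=np.mean(g,0)[:2];P=np.mean(p,0)[:2];d=P-G;print(G,P,d,np.linalg.norm(d));d/=np.linalg.norm(d)
go(np.r_[G-.08*d,.30],goal(d,np.pi/4));print(np.round(goal(d,np.pi/4),3))
E
```

```text
[array([ 0.5504, -0.2155,  0.02  ]), array([ 0.5463, -0.1987,  0.02  ])] [array([ 0.52  , -0.0123,  0.    ]), array([ 0.5201, -0.0115, -0.    ])] [ 0.5692 -0.5565  0.05  ]
[ 0.54835 -0.2071 ] [ 0.52005 -0.0119 ] [-0.0283  0.1952] 0.1972407919270251
shift [ 0.6276  0.6659 -0.077 ] rows>= 18.364788188961942
turn units [ 3.833 -6.836  9.21 ] rows>= 8.446678865741127
[[ 0.101 -0.99  -0.101]
 [-0.7   -0.143  0.7  ]
 [-0.707  0.    -0.707]]
```

```bash
python3 -m handwheel '[[[0,0,0,0,0,-0.04,0.04],[0,0,0,0,0,-0.04,0.04],[0,0,0,0.03,0.032,0,0.04],[0,0,0,0.03,0.032,0,0.04],[0,0,0,0.03,0.032,0,0.04],[0,0,0,0.03,0.032,0,0.04],[0,0,0,0.03,0.032,0,0.04],[0,0,0,0.03,0.032,0,0.04],[0,0,0,0.03,0.032,0,0.04],[0,0,0,0.03,0.032,0,0.04],[0,0,0,0.03,0.032,0,0.04],[0,0,0,0.03,0.032,0,0.04]]]'
python3 -m handwheel '[[[0,0,0,0.03,0.032,0,0.04],[0,0,0,0.03,0.032,0,0.04],[0,0,0,0.03,0.032,0,0.04],[0,0,0,0.03,0.032,0,0.04],[0,0,0,0.03,0.032,0,0.04],[0,0,0,0.03,0.032,0,0.04],[0,0,0,0.03,0.032,0,0.04],[0,0,0,0.03,0.032,0,0.04],[0,0,0,0.03,0.032,0,0.04],[0,0,0,0.03,0.032,0,0.04],[0,0,0,0.03,0.032,0,0.04],[0,0,0,0,0,0,0.04]]]'
python3 -m handwheel '[[[0.383,-0.684,0.921,0,0,0,0.04],[0.383,-0.684,0.921,0,0,0,0.04],[0.383,-0.684,0.921,0,0,0,0.04],[0.383,-0.684,0.921,0,0,0,0.04],[0.383,-0.684,0.921,0,0,0,0.04],[0.383,-0.684,0.921,0,0,0,0.04],[0.383,-0.684,0.921,0,0,0,0.04],[0.383,-0.684,0.921,0,0,0,0.04],[0.383,-0.684,0.921,0,0,0,0.04],[0.383,-0.684,0.921,0,0,0,0.04],[0,0,0,0,0,0,0.04],[0,0,0,0,0,0,0.04]]]'
python3 - <<'E'
from h import *
import numpy as np
s=r.sense();print(np.round(s["joints"],1),np.round(s["ee_rot"],3),s["tcp_pos"])
G=np.array([.549,-.212]);P=np.array([.520,-.012]);d=(P-G)/np.linalg.norm(P-G)
go(np.r_[G-.08*d,.10],goal(d,np.pi/4))
E
```

```text
time_s: 1.3
tcp_pos: [0.3961, 0.1596, 0.3024]
ee_rot: [[0.919, -0.395, -0.0], [-0.395, -0.919, 0.0], [-0.0, -0.0, -1.0]]
wrist_force: [0.8, 1.3, 0.1]
gripper_width: 0.46
gripper_force: 0.0
time_s: 2.5
tcp_pos: [0.5604, -0.2964, 0.2996]
ee_rot: [[0.916, -0.4, -0.004], [-0.4, -0.916, 0.0], [-0.003, 0.001, -1.0]]
wrist_force: [-0.1, 1.0, -0.7]
gripper_width: 0.46
gripper_force: 0.0
time_s: 3.7
tcp_pos: [0.5598, -0.2924, 0.3022]
ee_rot: [[0.103, -0.989, -0.102], [-0.699, -0.145, 0.7], [-0.708, -0.001, -0.706]]
wrist_force: [0.8, 0.4, 0.3]
gripper_width: 0.461
gripper_force: 0.0
[ -31.3   37.6   38.8  -38.  -117.8   29.5] [[ 0.103 -0.989 -0.102]
 [-0.699 -0.145  0.7  ]
 [-0.708 -0.001 -0.706]] [ 0.5597833  -0.29239462  0.30220515]
shift [ 0.1424 -0.0007  0.1436] rows>= 4.044200867582382
turn units [0.008 0.01  0.017] rows>= 0.01503340874296504
```

```bash
python3 -m handwheel '[[[0,0,0,0.025,0,0.025,0.04],[0,0,0,0.025,0,0.025,0.04],[0,0,0,0.025,0,0.025,0.04],[0,0,0,0.025,0,0.025,0.04],[0,0,0,0.025,0,0.025,0.04],[0,0,0,0.025,0,0.025,0.04],[0,0,0,0.025,0,0.025,0.04],[0,0,0,0.015,0,0.015,0.04],[0,0,0,0.012,0,0.012,0.04],[0,0,0,0,0,0,0.04],[0,0,0,0,0,0,0.04]]]'
python3 - <<'E'
from h import *
w=cams.capture("wrist");t=cams.capture("top");s=cams.capture("side")
a=cv2.resize(w,(400,300));b=cv2.resize(t[180:300,320:480],(400,300));c=cv2.resize(s[90:270,220:460],(400,300));
cv2.imwrite("pics/pre.png",np.vstack([np.hstack([a,b]),np.hstack([c,c*0])])[:,:,::-1])
E
```

```text
time_s: 4.8
tcp_pos: [0.5607, -0.2922, 0.0179]
ee_rot: [[0.104, -0.989, -0.101], [-0.699, -0.145, 0.7], [-0.707, -0.002, -0.707]]
wrist_force: [1.0, 0.6, 0.5]
gripper_width: 0.46
gripper_force: 0.0
```

View pics/pre.png

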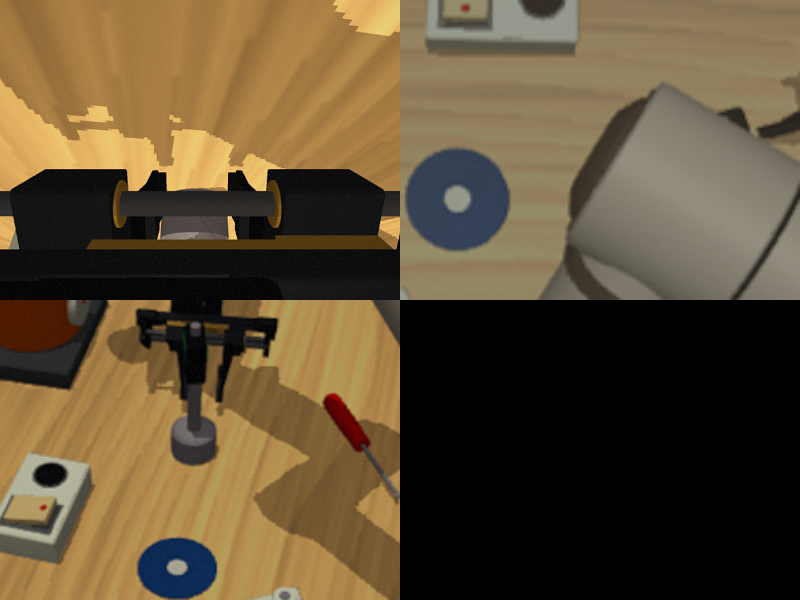

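Wrist view: the foot (columns 160–232 in the crop) is centred between the fingers. Side view: the fingers, foot and pad lie on one line. Pushing now.

```bash
python3 -m handwheel '[[[0,0,0,-0.01,0,0.01,0.04],[0,0,0,-0.01,0,0.01,0.04],[0,0,0,-0.003,0,0.003,0.04],[0,0,0,-0.003,0,0.003,0.04],[0,0,0,-0.003,0,0.003,0.04],[0,0,0,-0.003,0,0.003,0.04],[0,0,0,-0.003,0,0.003,0.04],[0,0,0,-0.004,0,0.004,0.04],[0,0,0,-0.004,0,0.004,0.04],[0,0,0,-0.005,0,0.005,0.04],[0,0,0,-0.005,0,0.005,0.04],[0,0,0,-0.005,0,0.005,0.04]]]'
python3 -m handwheel '[[[0,0,0,-0.006,0,0.006,0.04],[0,0,0,-0.006,0,0.006,0.04],[0,0,0,-0.006,0,0.006,0.04],[0,0,0,-0.006,0,0.006,0.04],[0,0,0,-0.006,0,0.006,0.04],[0,0,0,-0.006,0,0.006,0.04],[0,0,0,-0.006,0,0.006,0.04],[0,0,0,-0.006,0,0.006,0.04],[0,0,0,-0.006,0,0.006,0.04],[0,0,0,-0.005,0,0.005,0.04],[0,0,0,-0.004,0,0.004,0.04],[0,0,0,0,0,0,0.04]]]'
python3 - <<'E'
from h import *
t=cams.capture("top");s=cams.capture("side");w=cams.capture("wrist")
c=cv2.resize(s[120:300,220:460],(800,600));c[:150,600:]=cv2.resize(w,(200,150))
cv2.imwrite("pics/p1.png",c[:,:,::-1])
E
```

```text
time_s: 6.15
tcp_pos: [0.5479, -0.2102, 0.017]
ee_rot: [[0.102, -0.99, -0.102], [-0.698, -0.144, 0.701], [-0.708, -0.0, -0.706]]
wrist_force: [1.9, -3.7, -0.1]
gripper_width: 0.461
gripper_force: 1.6
time_s: 7.35
tcp_pos: [0.5351, -0.1212, 0.0174]
ee_rot: [[0.102, -0.989, -0.103], [-0.697, -0.145, 0.702], [-0.71, -0.0, -0.705]]
wrist_force: [0.7, -0.7, -0.9]
gripper_width: 0.461
gripper_force: 0.6
```

View pics/p1.png

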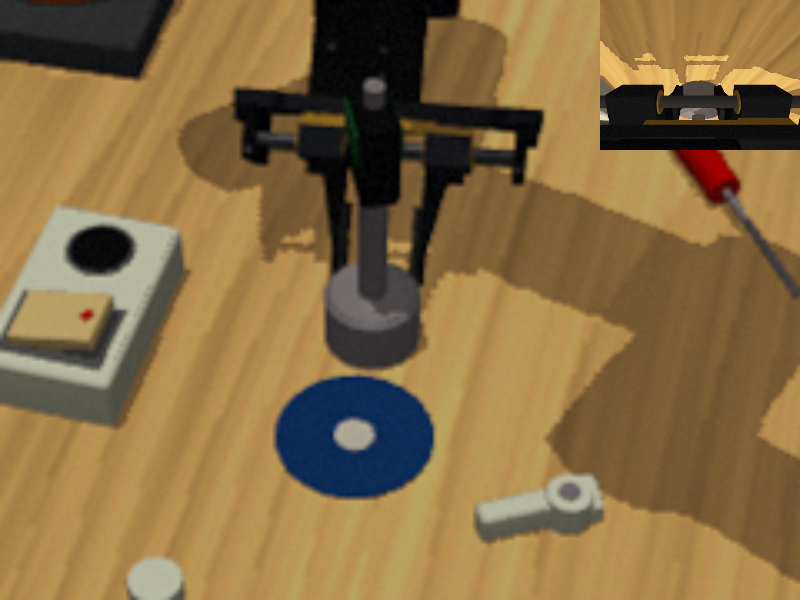

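The foot is upright in the V at the near edge of the pad. In the crop its base centre is at about (373,331) and the pad dot at (354,434).

```bash
python3 - <<'E'
from h import *
s=r.sense()["tcp_pos"];P=np.array([.520,-.012])
g=at("side",(331.9,219.3),0);q=at("side",(326.2,250.2),0);print(g,q,g-q,"rel tcp",g-s)
v=P-g[:2];d=np.array([-.143,.99]);print("ahead",v@d,"lateral(+ to y-tool)",v@[-.99,-.143])
E
```

```text
[ 0.5297 -0.0971 -0.    ] [ 0.5198 -0.0127 -0.    ] [ 0.0099 -0.0844  0.    ] rel tcp [-0.00550305  0.02476783 -0.01748749]
ahead 0.08563609999999999 lateral(+ to y-tool) -0.00256630000000007
```

```bash
python3 -m handwheel '[[[0,0,0,-0.004,0,0.004,0.04],[0,0,0,-0.006,0,0.006,0.04],[0,0,0,-0.006,0,0.006,0.04],[0,0,0,-0.006,0,0.006,0.04],[0,0,0,-0.006,0,0.006,0.04],[0,0,0,-0.006,0,0.006,0.04],[0,0,0,-0.006,0,0.006,0.04],[0,0,0,-0.005,0,0.005,0.04],[0,0,0,-0.005,0,0.005,0.04],[0,0,0,-0.004,0,0.004,0.04],[0,0,0,-0.003,0,0.003,0.04],[0,0,0,0,0,0,0.04]]]'
python3 - <<'E'
from h import *
s=cams.capture("side");t=cams.capture("top")
c=np.hstack([cv2.resize(s[160:300,260:400],(400,400)),cv2.resize(t[190:290,293:393],(400,400))])
cv2.imwrite("pics/p2.png",c[:,:,::-1])
E
```

```text
time_s: 8.7
tcp_pos: [0.5235, -0.0418, 0.0174]
ee_rot: [[0.102, -0.99, -0.102], [-0.698, -0.144, 0.702], [-0.709, -0.0, -0.705]]
wrist_force: [-0.1, -1.5, -1.2]
gripper_width: 0.458
gripper_force: 0.9
```

View pics/p2.png

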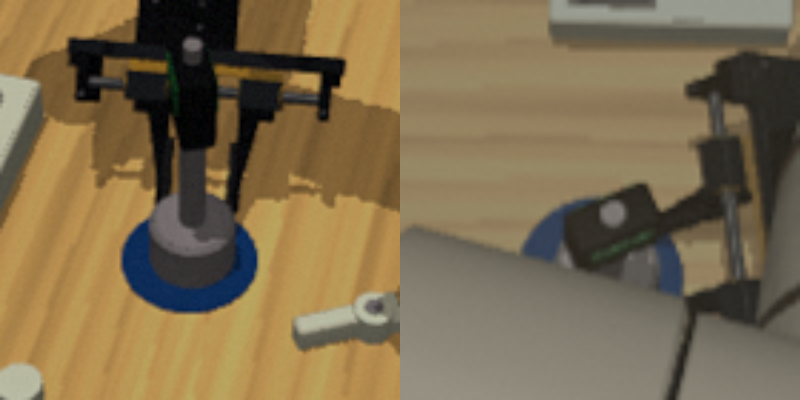

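The foot stands inside the blue disc, about 4 mm short of its centre: in the crop the base centre is about (192,254) and the pad centre about (190,258). Backing off, rising and shutting the fingers.

```bash
python3 -m handwheel '[[[0,0,0,0.003,0,-0.003,0.04],[0,0,0,0.006,0,-0.006,0.04],[0,0,0,0.012,0,-0.012,0.04],[0,0,0,0.018,0,-0.018,0.04],[0,0,0,0.018,0,-0.018,0.04],[0,0,0,-0.018,0,-0.018,0],[0,0,0,-0.018,0,-0.018,0],[0,0,0,-0.018,0,-0.018,0],[0,0,0,-0.018,0,-0.018,0],[0,0,0,0,0,0,0],[0,0,0,0,0,0,0]]]'
python3 -m handwheel '[[[0,0,0,0,-0.025,0,0],[0,0,0,0,-0.025,0,0],[0,0,0,0,-0.025,0,0],[0,0,0,0,-0.025,0,0],[0,0,0,0,-0.025,0,0],[0,0,0,0,-0.023,0,0],[0,0,0,0,0,0,0],[0,0,0,0,0,0,0]]]'
python3 - <<'E'
from h import *
s=cams.capture("side");t=cams.capture("top")
c=np.hstack([cv2.resize(s[120:300,200:380],(400,400)),cv2.resize(t[150:290,293:433],(400,400))])
cv2.imwrite("pics/p3.png",c[:,:,::-1]);go([.671,-.009,.08])
E
```

```text
time_s: 9.9
tcp_pos: [0.5356, -0.1238, 0.1195]
ee_rot: [[0.102, -0.99, -0.1], [-0.699, -0.143, 0.701], [-0.708, -0.002, -0.706]]
wrist_force: [-0.2, -0.3, -0.8]
gripper_width: 0.04
gripper_force: 0.0
time_s: 10.7
tcp_pos: [0.6811, -0.1016, 0.1169]
ee_rot: [[0.099, -0.99, -0.104], [-0.698, -0.144, 0.702], [-0.709, 0.003, -0.705]]
wrist_force: [-1.1, -0.9, 0.2]
gripper_width: 0.002
gripper_force: 0.0
shift [-0.0389 -0.0036  0.0931] rows>= 2.018437065727677
```

View pics/p3.png

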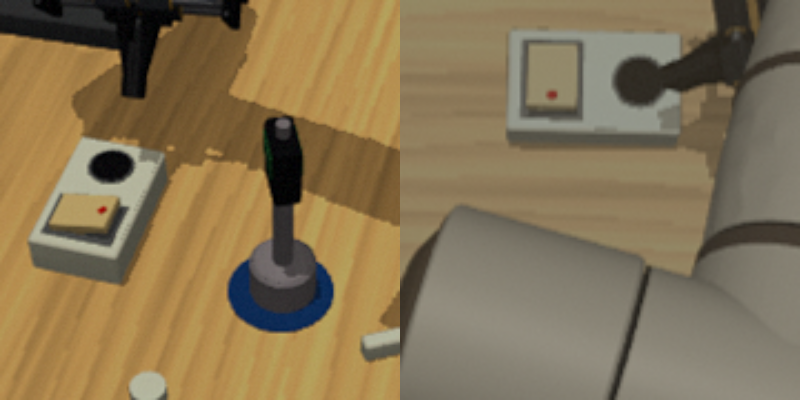

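The gauge stands upright inside the disc: in the side crop the foot is at column 283 and the pad at 280. The rocker's raised end faces the robot. Moving over it and pressing gently.

```bash
python3 -m handwheel '[[[0,0,0,-0.013,-0.0012,0.031,0],[0,0,0,-0.013,-0.0012,0.031,0],[0,0,0,-0.013,-0.0012,0.031,0],[0,0,0,0,0,0,0],[0,0,0,0.004,0,0.004,0],[0,0,0,0.004,0,0.004,0],[0,0,0,0.002,0,0.002,0],[0,0,0,0.002,0,0.002,0],[0,0,0,0,0,0,0]]]'
python3 -m handwheel '[[[0,0,0,0.0015,0,0.0015,0],[0,0,0,0.0015,0,0.0015,0],[0,0,0,0,0,0,0]]]'
python3 -m handwheel '[[[0,0,0,0.0015,0,0.0015,0],[0,0,0,0.0015,0,0.0015,0],[0,0,0,0,0,0,0]]]'
python3 - <<'E'
from h import *
s=cams.capture("side");w=cams.capture("wrist")
c=np.hstack([cv2.resize(s[170:260,200:290],(400,400)),cv2.resize(w,(400,400))])
cv2.imwrite("pics/p4.png",c[:,:,::-1])
E
```

```text
time_s: 11.7
tcp_pos: [0.6719, -0.0094, 0.0638]
ee_rot: [[0.101, -0.99, -0.101], [-0.698, -0.143, 0.701], [-0.708, 0.0, -0.706]]
wrist_force: [-0.6, -0.7, 0.6]
gripper_width: 0.008
gripper_force: 0.4
time_s: 12.0
tcp_pos: [0.6721, -0.0087, 0.0597]
ee_rot: [[0.102, -0.99, -0.101], [-0.699, -0.143, 0.701], [-0.708, -0.001, -0.706]]
wrist_force: [-0.2, -0.5, 1.5]
gripper_width: 0.01
gripper_force: 0.7
time_s: 12.3
tcp_pos: [0.6724, -0.0087, 0.0562]
ee_rot: [[0.103, -0.99, -0.101], [-0.698, -0.144, 0.701], [-0.708, -0.002, -0.706]]
wrist_force: [0.1, -1.9, 3.2]
gripper_width: 0.006
gripper_force: 1.9
```

View pics/p4.png

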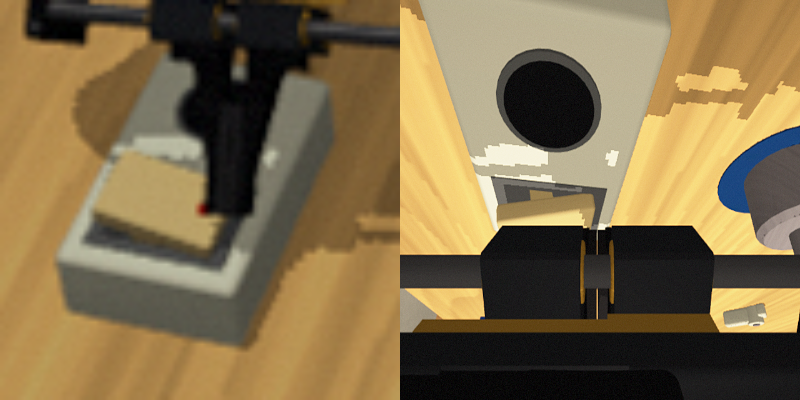

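The closed tips sit on the raised end beside the red dot (crop (200,208)), and the rocker has begun to turn. Pressing further until the force rises.

```bash
python3 -m handwheel '[[[0,0,0,0.0015,0,0.0015,0],[0,0,0,0.001,0,0.001,0],[0,0,0,0,0,0,0]]]'
python3 -m handwheel '[[[0,0,0,0.001,0,0.001,0],[0,0,0,0.001,0,0.001,0],[0,0,0,0,0,0,0]]]'
```

```text
time_s: 12.7
tcp_pos: [0.6726, -0.0087, 0.0552]
ee_rot: [[0.105, -0.989, -0.101], [-0.697, -0.146, 0.702], [-0.709, -0.004, -0.705]]
wrist_force: [-1.0, -3.9, 12.5]
gripper_width: 0.007
gripper_force: 6.1
time_s: 13.0
tcp_pos: [0.6727, -0.0087, 0.0547]
ee_rot: [[0.108, -0.989, -0.101], [-0.696, -0.147, 0.702], [-0.709, -0.005, -0.705]]
wrist_force: [-3.3, -3.3, 18.7]
gripper_width: 0.007
gripper_force: 9.5
```

The force climbs to 18.7 N with almost no more travel, so the rocker is at its stop, or the tip is on something else. Lifting to check.

```bash
python3 -m handwheel '[[[0,0,0,0,0,0,0],[0,0,0,-0.005,0,-0.005,0],[0,0,0,-0.015,0,-0.015,0],[0,0,0,-0.02,0,-0.02,0],[0,0,0,-0.02,0,-0.02,0],[0,0,0,0.01,0,-0.03,0],[0,0,0,0.01,0,-0.03,0],[0,0,0,0.01,0,-0.03,0],[0,0,0,0,0,0,0]]]'
python3 - <<'E'
from h import *
s=cams.capture("side");t=cams.capture("top")
def d(n,i):
    b=cv2.imread(f"pics/{n}0.png")[:,:,::-1];return b
c=np.vstack([np.hstack([cv2.resize(s[170:260,200:290],(300,300)),cv2.resize(d("side",s)[170:260,200:290],(300,300)),cv2.resize(t[150:210,320:380],(200,300)) ]),np.hstack([cv2.resize(s[150:470,140:480],(300,300)),cv2.resize(d("side",s)[150:470,140:480],(300,300)),cv2.resize(t[150:350],(200,300))])])
cv2.imwrite("pics/p5.png",c[:,:,::-1])
E
```

```text
time_s: 13.9
tcp_pos: [0.6853, -0.0964, 0.1783]
ee_rot: [[0.102, -0.99, -0.096], [-0.701, -0.14, 0.699], [-0.706, -0.004, -0.708]]
wrist_force: [1.3, 0.5, -0.5]
gripper_width: 0.007
gripper_force: 0.0
```

View pics/p5.png

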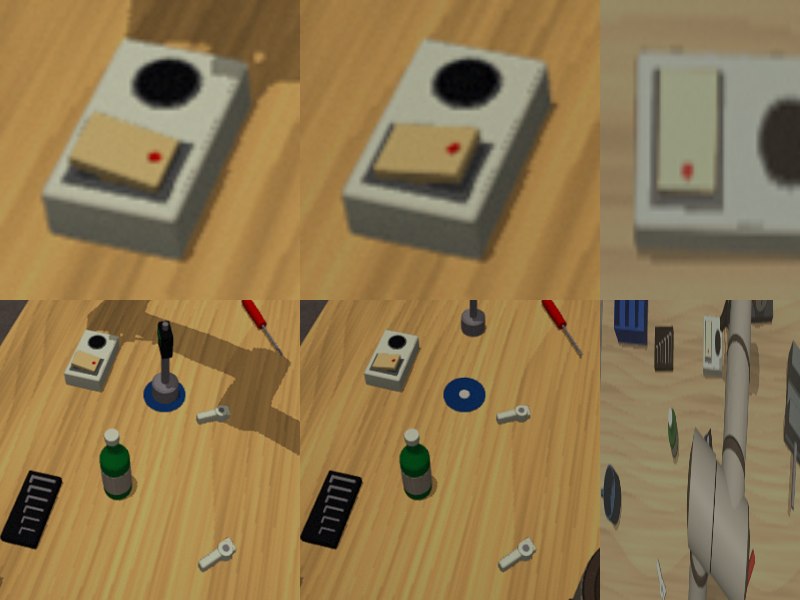

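The near end of the rocker is now down, the gauge stands on the disc and the bystanders match the first picture. I'll measure how far the dot dropped to confirm the rocker is fully on.

```bash
python3 - <<'E'
from h import *
def dot(i):
    i=i[195:235,225:275].astype(float);w=np.clip(i[:,:,0]-np.maximum(i[:,:,1],i[:,:,2])-70,0,None);y,x=np.mgrid[195:235,225:275];return np.array([(w*x).sum(),(w*y).sum()])/w.sum()
a=dot(cv2.imread("pics/side0.png")[:,:,::-1]);b=dot(np.mean([cams.capture("side") for _ in range(2)],0))
c=cams.get_calibration("side");p0=at("side",a,.058)
pr=lambda p:cv2.projectPoints(np.float64([p]),c["rvec"],c["tvec"],c["camera_matrix"],None)[0].ravel()
print(a,b,"dot moved px",b-a)
for q in(.2,.3,.33,.36,.4):
    rot=lambda t:np.array([-.019*np.cos(t)-.004*np.sin(t)*0,0,.019*np.sin(t)])
    print(q,pr(p0+rot(.2-q)-rot(.2))-pr(p0))
E
```

```text
[245.49319728 213.8877551 ] [245.99118943 216.55837004] dot moved px [0.49799215 2.67061494]
0.2 [0.37569722 1.33858888]
0.3 [0.42851543 1.98202463]
0.33 [0.42668123 2.17030007]
0.36 [0.41669885 2.35608055]
0.4 [0.39074666 2.59962239]
```

```bash
python3 -c "
from station import r
print(r.finish_job())"
```

```text
the job is handed in; nothing more can be done
None
```

The job is handed in: the gauge stands upright on the blue disc, about 5 mm off centre; the rocker measures fully on at its stop, and no bystander visibly moved in the side view (the last check did not cover the driver fully).

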